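Hold a power module square in the corner of a rework jig

ROBOT

A 6-joint arm with a two-finger parallel gripper is mounted at the origin on the work surface. World frame = base frame: x ahead of the robot, y to its left, z up, the work surface at z = 0. Lengths are in m, angles in rad, forces in N, time in s.
With the tool pointing down it reaches from about 0.35 to 0.85 m from the base axis. Payload 8.1 kg.
Tool frame: the origin (TCP) lies on the centre line of the jaws, within the pads' length; the fingertips stand 17 mm ahead of it and the grasp point (between the pads) lies 2 mm behind it; x points along the fingers, z is the direction in which the jaws open and shut, and the axes are right-handed (so a half turn about x gives the same grasp; the last joint's range is limited). The gripper opens to 93 mm and grips with 3 to 60 N. Pads are 15 mm wide; open, the fingers measure 128 mm over their backs; the gripper's body (75 mm by 188 mm) begins 65 mm behind the grasp point.
Start: joints at [-1.388, 0.13, 1.488, -0, 1.523, -0.085], TCP at [0.159, -0.579, 0.236] pointing down, gripper open.
Joint ranges: [-2.96, 2.96], [-0.89, 2.26], [0.02, 2.5], [-1.34, 4.48], [0, 2.73], [-2.66, 2.66]. Speed limits (rad/s): [2.39, 2.39, 2.79, 3.14, 3.14, 3.14].

INTERFACE

Orientations are given as a rotation vector (axis times angle).
In Python, from plant import telemetry, optics, workorder gives the robot as it stands.
- The arm moves only by the shell command python3 -m inch 'ROWS' [FORCE]. ROWS is JSON, a list that holds one entry, the list of rows, each a list of 7 numbers: the shift along the tool's x, y, z in m, then the turn, a rotation vector about the tool's x, y, z in rad, then the opening, from 0 (shut) to 1 (fully open). In form: [[[tx, ty, tz, ax, ay, az, grip], ...]]. A call has 1 to 20 rows; each row shifts and turns the pose as measured when the row begins, along the tool's axes as they then stand; what a row does not reach is not made up. A row lasts 1/10 s, in which the tool goes at most 50 mm and 8.59 degrees, less where a joint would pass 70% of its speed; a pose out of reach is approached as far as the arm can. A call is refused whole if a number of a shift passes 0.05 or a number of a turn 0.15, either way. A call with a gripper value outside its range is refused whole. The fingers move at their own pace and stop on an object; FORCE is the grip in N (left out, the last holds). Time passes only in rows, so rows that do not move let the fingers close. It gives the time, the measured TCP pose, the force and the opening at its end, in the units of the state.
- telemetry.read_state(): the state, without advancing time (a new reading comes with each control period).
- optics.read_camera(name): name is "scene" or "top" or "wrist"; returns a dict with "frame" (480x640x3 uint8, blue, green, red), "fx", "fy", "cx", "cy" (pixels), "D" ([k1, k2, p1, p2, k3] as OpenCV has them; the pictures are not rectified), "rvec" (rotation vector, rad) and "tvec" (3), from world to camera coordinates, as OpenCV has them. Camera axes: x right, y down, z forward; pixel columns grow to the right and rows downward; lengths in m; the calibration is good to about 2 mm. A picture is of the moment at which its call begins. There is no depth.
- workorder.close_job(): hands the job in, once; it reports no verdict.
The state is a dict: "t": time; "q": joint angles; "dq": joint speeds; "joint_torque": joint torques, N m; "tool_pos": TCP position; "orientation": TCP orientation; "force": force on the tool from outside, world axes, zero at the start; "wrist_torque": the same for the moment, N m; "opening": finger opening in m.
Only numpy, scipy, OpenCV 4.12 (cv2) and the standard library are available. Lean on these libraries where they do the work, as an engineer would, in place of code of your own. Each camera call takes 0.05 s, during which the arm holds its last target. There are 200 camera calls.

TASK

Of the three drone power modules on the bench, pick up the one whose board matches the yellow footprint printed on the blue jig plate (the middle length), set it flat on the plate, and press it into the corner so that it is fully home against both aluminium stops at once, its long side along the long stop. Finish while still gripping it and pushing it steadily against both stops (a few newtons each; never ram it). Leave the other two modules, the meter, the eraser and the jar alone.

Things in the scene. Friction and masses are not known exactly. Their poses are not given: they have to be found in the camera images.
- module_mid: the middle-length one (the one wanted) of three look-alike power modules (loose): flat black/green circuit-board carrier 60 mm long (own x) x 44 mm wide (own y) x 12 mm high, and centred on it an aluminium finned heat sink 44 x 28 mm (x, y) rising to 40 mm above the underside; grip the heat sink across its 28 mm. About 125 g, varies. Origin: centre of the underside, z up. Turned half round it is the same
- module_short: the short one (leave it alone) of three look-alike power modules (loose): flat black/green circuit-board carrier 48 mm long (own x) x 44 mm wide (own y) x 12 mm high, and centred on it an aluminium finned heat sink 32 x 28 mm (x, y) rising to 40 mm above the underside; grip the heat sink across its 28 mm. About 100 g, varies. Origin: centre of the underside, z up. Turned half round it is the same
- module_long: the long one (leave it alone) of three look-alike power modules (loose): flat black/green circuit-board carrier 72 mm long (own x) x 44 mm wide (own y) x 12 mm high, and centred on it an aluminium finned heat sink 56 x 28 mm (x, y) rising to 40 mm above the underside; grip the heat sink across its 28 mm. About 150 g, varies. Origin: centre of the underside, z up. Turned half round it is the same
- jig: blue rework jig screwed to the bench (does not move), smooth (the modules' boards slide on plate and stops with a friction of about 0.25): plate 160 x 130 x 8 mm (own x, y, z). Origin: centre of its underside, on the bench. Own +x points to the end stop, own +y to the long stop. The two stops stand 10 mm above the plate top and their inner faces meet at x = +50 mm, y = +40 mm of the jig. The 60 x 44 mm yellow outline lies in that corner, its long side along x
- seat (a point): point on the plate's top (8 mm above the bench) at the centre of the yellow outline, x = +20 mm, y = +18 mm of the jig, axes as the jig's: the origin of the module lies here, with its x along the jig's x (either way round), when it is fully home against both stops
- long_stop: rigid aluminium bar fixed on the jig, 110 mm along the jig's x, 14 mm thick, 10 mm high, with its inner face at y = +40 mm of the jig. Origin: centre of its underside, on the plate. The module's 60 mm side goes against it
- end_stop: rigid aluminium bar fixed on the jig, 78 mm along the jig's y, 14 mm thick, 10 mm high, with its inner face at x = +50 mm of the jig. Origin: centre of its underside, on the plate. The module's 44 mm side goes against it
- meter: black multimeter lying on the bench, 150 (own x) x 75 x 32 mm, bystander. Origin: centre of the underside
- eraser: green eraser, 55 x 22 x 14 mm, bystander. Origin: centre of the underside
- flux: amber jar with a white cap, 40 mm across, 45 mm high, bystander. Origin: centre of the underside

How it is judged:
On the way:
1. the middle-length module is picked up off the bench (height (world z) of module_mid above 0.012 m and contact force between the fingers and module_mid above 0.5 N), for 0.1 s.
At the end, for the whole second after the job is handed in: The middle module lies flat on the plate (1.5 mm, 0.05 rad), its centre within 2.5 mm of the seat in x and y, square to the jig within 0.05 rad; the gripper still holds it (over 2 N), each stop is pressed with over 1.5 N, and all is at rest through the last second (x of module_mid in the frame of seat between -0.0025 and 0.0025 m and y of module_mid in the frame of seat between -0.0025 and 0.0025 m and z of module_mid in the frame of seat between -0.0015 and 0.0015 m and angle between the x axis of module_mid and the x axis of jig, either way round below 0.05 rad and angle between module_mid's own z axis and vertical below 0.05 rad and contact force between module_mid and long_stop above 1.5 N and contact force between module_mid and end_stop above 1.5 N and contact force between the fingers and module_mid above 2 N and linear speed of module_mid below 0.01 m/s); the arm keeps its last pose, push and grip.
It fails at once if the module is rammed against a stop (over 50 N) (contact force between module_mid and long_stop above 50 N or contact force between module_mid and end_stop above 50 N).
It fails at once if another module or a bystander is moved more than 15 mm (distance of any of module_short, module_long, meter, eraser, flux from where it was at the start of the episode above 0.015 m).
It also fails if it takes over 61 s, if anything falls off the work surface, if the arm or the gripper's body presses on something with over 40 N, if the wrist force passes 120 N, or if a joint passes its speed limit or range.

## Working session

There is one attempt and no reset: what is moved stays moved. The work goes in short steps, Python scripts to look and compute and a shell command to move; the robot and the scene stay as the last step left them, time stands still between calls to the robot, and variables do not carry over. Pictures are saved under pics/ and viewed, on a budget of 10 in all, crops included, one or two more only if the job needs it, and the job is handed in when it is done.

```bash
mkdir -p pics; ls
python3 - <<'E'
from plant import telemetry, optics
import cv2,json,numpy as np
s=telemetry.read_state(); print(s)
for n in ("top","scene"):
    c=optics.read_camera(n); cv2.imwrite(f"pics/{n}0.png",c["frame"])
    print(n,{k:np.round(v,4).tolist() for k,v in c.items() if k!="frame"})
E
```

```text
pics
{'t': 0.0, 'q': array([-1.38839934e+00,  1.31136066e-01,  1.48925494e+00, -1.33991282e-05,
        1.52302391e+00, -8.53611660e-02]), 'dq': array([-1.93175349e-05, -8.83557050e-04,  7.33290572e-04,  1.09395924e-03,
        1.44238737e-03,  3.88271137e-04]), 'joint_torque': array([ 1.65725309e-03, -5.59845471e+01, -4.91753304e+01,  7.67174712e-02,
        3.56603146e-02, -1.69157706e-04]), 'tool_pos': array([ 0.15868362, -0.57807878,  0.2346158 ]), 'orientation': array([ 1.01093473,  1.32544082, -1.00891184]), 'force': array([ 0.1965258 ,  0.52382723, -0.13873544]), 'wrist_torque': array([ 0.03044885, -0.02412923, -0.01355463]), 'opening': 0.09296119709192331}
top {'fx': 491.4635, 'fy': 491.4635, 'cx': 320.3746, 'cy': 232.0438, 'D': [0.0055, 0.0, 0.0, 0.0, 0.0], 'rvec': [2.1511, -2.1392, 0.1558], 'tvec': [0.0798, 0.599, 1.0025]}
scene {'fx': 515.3668, 'fy': 515.3668, 'cx': 315.2443, 'cy': 239.5045, 'D': [0.0377, 0.0, 0.0, 0.0, 0.0], 'rvec': [1.9828, 1.5169, -0.5884], 'tvec': [-0.2313, -0.3897, 1.3777]}
```

View pics/top0.png

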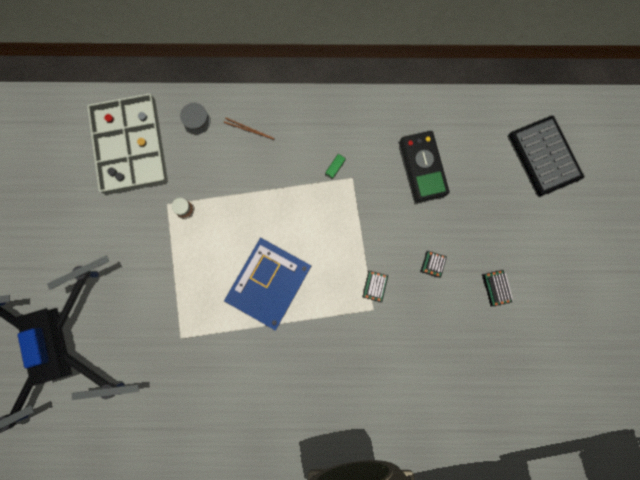

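View pics/scene0.png

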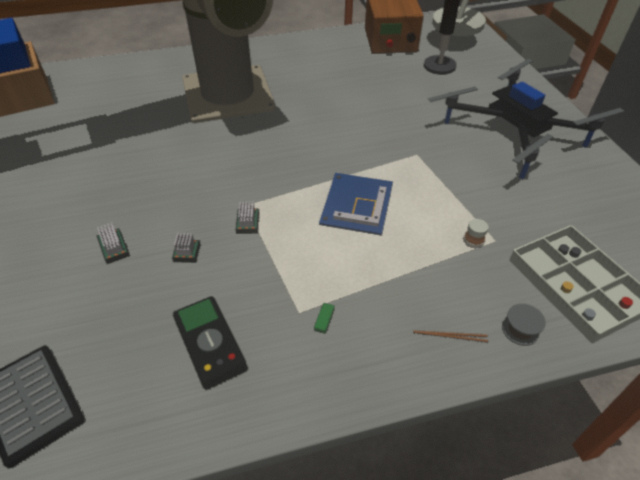

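The top view shows the modules at about (376,286), (434,263) and (498,287). By apparent length they look like mid, short and long. The jig is at (268,283), with its stops' corner at about (262,247). Next I'll measure these.

```bash
cat > h.py <<'E'
import numpy as np,cv2
from scipy.spatial.transform import Rotation as R
from plant import telemetry, optics
def ray(c,uv,z):
    K=np.array([[c["fx"],0,c["cx"]],[0,c["fy"],c["cy"]],[0,0,1]])
    n=cv2.undistortPoints(np.array(uv,float).reshape(-1,1,2),K,np.array(c["D"],float))[:,0]
    M=cv2.Rodrigues(np.array(c["rvec"],float))[0]; o=-M.T@np.ravel(c["tvec"])
    d=np.c_[n,np.ones(len(n))]@M
    return (o+d*((z-o[2])/d[:,2])[:,None])[:,:2]
def rect(c,mask,z):
    """min-area rectangle in world mm of largest blob of mask on plane z"""
    cs=cv2.findContours(mask.astype(np.uint8),cv2.RETR_EXTERNAL,cv2.CHAIN_APPROX_NONE)[0]
    k=max(cs,key=cv2.contourArea)
    (x,y),(w,h),a=cv2.minAreaRect((ray(c,k[:,0],z)*1000).astype(np.float32))
    if w<h: w,h,a=h,w,a+90
    return np.round([x,y,w,h,(a+90)%180-90],1)
def state():
    s=telemetry.read_state(); M=R.from_rotvec(s["orientation"]).as_matrix()
    return s,M
E
python3 - <<'E'
from h import *
c=optics.read_camera("top"); f=c["frame"]; hsv=cv2.cvtColor(f,cv2.COLOR_BGR2HSV)
H,S,V=[hsv[...,i].astype(int) for i in range(3)]
def win(m,u0,v0,u1,v1):
    o=np.zeros(m.shape,bool); o[v0:v1,u0:u1]=m[v0:v1,u0:u1]; return o
jw=(210,225,325,340)
blue=win((H>100)&(H<130)&(S>100),*jw); print("jig",rect(c,blue,.008))
yel=win((H>8)&(H<35)&(S>60)&blue[...]*0==0,240,245,290,295)&(H>8)&(H<35)&(S>70)
print("yel",rect(c,yel,.008), yel.sum())
for n,(u,v) in dict(a=(376,286),b=(434,263),c=(498,287)).items():
    d=(f.max(2)<75)|(S>60); d=win(d,u-24,v-26,u+24,v+26)
    w=win((f.min(2)>125)&(S<25),u-11,v-15,u+11,v+15)
    print(n,"dark@12",rect(c,d,.012))
t=f[225:340,205:325];t=cv2.resize(t,(480,460),interpolation=cv2.INTER_CUBIC)
m=f[240:315,355:435];m=cv2.resize(m,(320,300),interpolation=cv2.INTER_CUBIC)
m=np.vstack([m,np.zeros((160,320,3),np.uint8)])
cv2.imwrite("pics/crop.png",np.hstack([t,m]))
E
```

```text
jig [491.1 197.3 155.8 126.2 -28.7]
yel [518.1 204.2  60.6  45.1 -28.9] 159
a dark@12 [489.1 -20.9  57.5   9.8 -12.3]
b dark@12 [ 534.6 -161.4   48.7   44.8  -18.3]
c dark@12 [ 483.5 -295.    71.2   45.5   11.4]
```

View pics/crop.png

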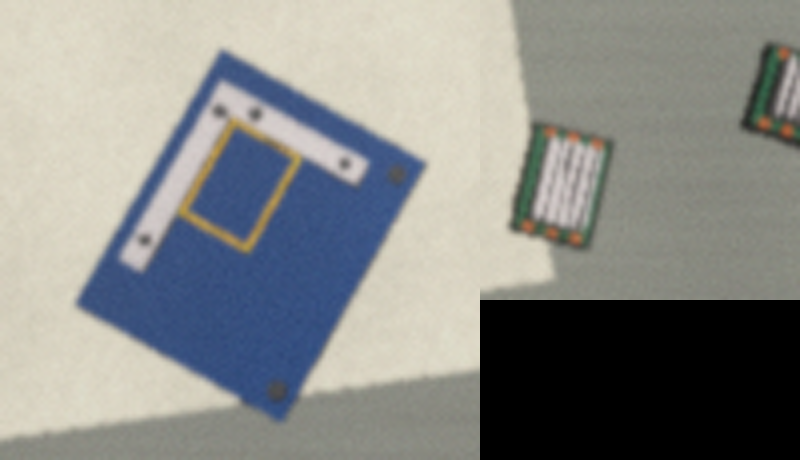

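Module a, at (375.5,286), is the middle one: about 58–60 mm, against 48.7 and 71.2 for the others. Jig yaw is −28.8° and the seat is at about (0.518, 0.204).

```bash
cat >> h.py <<'E'
def delta(x,y,z,yaw_deg,jaw=None):
    """shift (tool axes) and turn to tool down at x,y,z with tool z axis along module y (either way)"""
    s,M=state(); best=None
    for k in (90,-90):
        a=np.radians(yaw_deg+k); Z=np.array([np.cos(a),np.sin(a),0]); X=np.array([0,0,-1.]); T=np.c_[X,np.cross(Z,X),Z]
        r=R.from_matrix(M.T@T).as_rotvec()
        if best is None or np.linalg.norm(r)<np.linalg.norm(best): best=r
    print("pos",np.round(s["tool_pos"]*1000,1),"t",round(s["t"],2),"F",np.round(s["force"],2),"open",round(s["opening"]*1000,1))
    print("toolY",np.round(M[:,1],3),"toolZ",np.round(M[:,2],3))
    print("shift mm",np.round(M.T@(np.array([x,y,z])-s["tool_pos"])*1000,1),"turn rad",np.round(best,3))
E
python3 - <<'E'
from h import *
c=optics.read_camera("top"); f=c["frame"]; S=cv2.cvtColor(f,cv2.COLOR_BGR2HSV)[...,1].astype(int)
d=np.zeros(S.shape,np.uint8); u,v=376,286
b=f.astype(int); col=(abs(b[...,1]-b[...,2])>25)|(b.max(2)<70)
d[v-20:v+20,u-16:u+16]=col[v-20:v+20,u-16:u+16]
d=cv2.morphologyEx(d,cv2.MORPH_CLOSE,np.ones((9,9)))
r=rect(c,d,.012); print("mid",r)
delta(r[0]/1000,r[1]/1000,.12,-12)
E
```

```text
mid [486.6 -34.3  57.9  36.9 -11.1]
pos [ 158.7 -578.3  235. ] t 0.2 F [ 0.36 -0.54  0.8 ] open 93.0
toolY [0.964 0.265 0.   ] toolZ [ 0.265 -0.964 -0.001]
shift mm [ 115.5  460.1 -437.7] turn rad [ 0.477 -0.001  0.   ]
```

```bash
python3 -m inch '[[[0,0.038,-0.036,0,0,0,1],[0,0.038,-0.036,0,0,0,1],[0,0.038,-0.036,0,0,0,1],[0,0.038,-0.036,0,0,0,1],[0,0.038,-0.036,0,0,0,1],[0,0.038,-0.036,0,0,0,1],[0,0.038,-0.036,0,0,0,1],[0,0.038,-0.036,0,0,0,1],[0,0.038,-0.036,0,0,0,1],[0,0.038,-0.036,0,0,0,1],[0,0.038,-0.036,0,0,0,1],[0,0.038,-0.036,0,0,0,1],[0,0,0,0.12,0,0,1],[0,0,0,0.12,0,0,1],[0,0,0,0.12,0,0,1],[0,0,0,0.12,0,0,1],[0,0,0,0,0,0,1]]]'
python3 - <<'E'
from h import *
delta(.487,-.037,.12,-12)
c=optics.read_camera("wrist"); np.save("w1.npy",c,allow_pickle=True); cv2.imwrite("pics/w1.png",c["frame"])
E
```

```text
t: 1.9
tool_pos: [0.4713, -0.0545, 0.2321]
orientation: [1.379, 1.098, -1.373]
force: [0.2, 0.6, -0.8]
opening: 0.0931
pos [471.3 -54.5 232.1] t 1.9 F [ 0.23  0.65 -0.79] open 93.1
toolY [ 0.974 -0.226 -0.001] toolZ [-0.226 -0.974 -0.006]
shift mm [112.2  11.5 -19.9] turn rad [-0.019 -0.006  0.001]
```

View pics/w1.png

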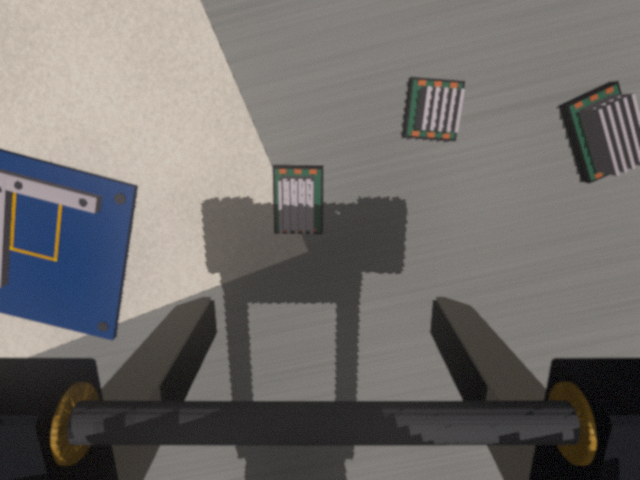

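In the wrist view the middle module's board has its far corners at (274,167) and (323,167), its left side on column 275 and its near end at about row 234. The jig is on the left.

Run:
```python
from h import *
c=np.load("w1.npy",allow_pickle=True).item()
P=ray(c,[(274.5,166.5),(322.5,166.5),(275.5,234),(322.5,234)],.012)*1000; print(P.round(1))
for i,j in((0,1),(2,3),(2,0),(3,1)): d=P[j]-P[i]; print(i,j,np.linalg.norm(d).round(1),np.degrees(np.arctan2(d[1],d[0])).round(1))
print(P.mean(0))
c=optics.read_camera("top"); f=c["frame"]
# edges in top view from crop px
Q=np.array([(537,123),(612,139),(590,249),(513,230)],float); Q=np.c_[355+(Q[:,0]-480)/4,240+Q[:,1]/4]-.4
G=ray(c,Q,.012)*1000; print(G.round(1),G.mean(0))
```

```text
[[520.2 -21.6]
 [510.9 -61.9]
 [461.6  -6.8]
 [452.1 -48.2]]
0 1 41.3 -103.1
2 3 42.5 -103.0
2 0 60.4 -14.2
3 1 60.4 -13.1
[486.19315561 -34.6165579 ]
[[519.8 -22.4]
 [511.4 -62.9]
 [452.3 -50.3]
 [462.2  -9. ]] [486.4157435  -36.15483126]
```

```bash
python3 -m inch '[[[0,0.0105,-0.022,0,-0.006,0.001,0.8],[0.05,0,0,0,0,0,0.8],[0.05,0,0,0,0,0,0.8],[0.04,0,0,0,0,0,0.8],[0,0,0,0,0,0,0.8]]]'
python3 -c "
from h import *
delta(.4865,-.0355,.033,-12.8)"
```

```text
t: 2.5
tool_pos: [0.4894, -0.0362, 0.0915]
orientation: [1.363, 1.098, -1.355]
force: [-0.3, 0.1, -0.2]
opening: 0.0746
pos [489.4 -36.2  91.5] t 2.5 F [-0.28  0.1  -0.19] open 74.6
toolY [ 0.979 -0.206  0.007] toolZ [-0.206 -0.979  0.   ]
shift mm [58.4 -3.5 -0.1] turn rad [ 0.016  0.    -0.007]
```

```bash
python3 -m inch '[[[0.02,-0.0025,0,0.014,0,-0.006,0.8],[0.02,0,0,0,0,0,0.8],[0.015,0,0,0,0,0,0.8],[0.0,0,0,0,0,0,0.8]]]'
python3 -c "
from h import *
delta(.4865,-.0355,.033,-12.8)"
```

```text
t: 2.9
tool_pos: [0.4905, -0.037, 0.041]
orientation: [1.368, 1.095, -1.361]
force: [0.9, 0.2, -0.6]
opening: 0.0746
pos [490.5 -37.   41. ] t 2.9 F [ 0.92  0.17 -0.58] open 74.6
toolY [ 0.977 -0.213  0.006] toolZ [-0.213 -0.977  0.   ]
shift mm [ 8.  -4.3 -0.6] turn rad [ 0.009  0.    -0.006]
```

```bash
python3 -m inch '[[[0.008,-0.0045,-0.0005,0.01,0,-0.007,0.8],[0.001,-0.001,0,0,0,0,0.8],[0,0,0,0,0,0,0.2],[0,0,0,0,0,0,0],[0,0,0,0,0,0,0],[0,0,0,0,0,0,0],[0,0,0,0,0,0,0],[0,0,0,0,0,0,0]]]' 30
python3 -c "
from h import *
delta(.4865,-.0355,.033,-12.8)"
```

```text
t: 3.7
tool_pos: [0.4892, -0.036, 0.0374]
orientation: [1.375, 1.089, -1.367]
force: [0.2, 0.5, -0.5]
opening: 0.0312
pos [489.2 -36.   37.4] t 3.7 F [ 0.19  0.51 -0.48] open 31.2
toolY [ 0.975 -0.222  0.007] toolZ [-0.222 -0.975 -0.   ]
shift mm [ 4.4 -2.8  0.1] turn rad [-0.    -0.    -0.007]
```

```bash
python3 -m inch '[[[0,0,0,0,0,0,0],[0,0,0,0,0,0,0],[0,0,0,0,0,0,0],[0,0,0,0,0,0,0]]]' 30
python3 -c "
from h import *
delta(.4865,-.0355,.033,-12.8)"
```

```text
t: 4.1
tool_pos: [0.4892, -0.036, 0.0374]
orientation: [1.375, 1.089, -1.367]
force: [0.1, -0.1, 0.4]
opening: 0.0279
pos [489.2 -36.   37.4] t 4.1 F [ 0.07 -0.11  0.36] open 27.9
toolY [ 0.975 -0.222  0.007] toolZ [-0.222 -0.975 -0.   ]
shift mm [ 4.4 -2.8  0.1] turn rad [-0.    -0.    -0.007]
```

```bash
python3 -m inch '[[[-0.02,0,0,0,0,0,0],[-0.04,0,0,0,0,0,0],[-0.04,0,0,0,0,0,0],[0,0,0,0.1,0,0,0],[0,0,0,0.1,0,0,0],[0,0,0,0.07,0,0,0],[0,0,0,0,0,0,0]]]' 30
python3 - <<'E'
from h import *
delta(.5015,.1993,.12,-28.8)
c=optics.read_camera("wrist"); np.save("w2.npy",c,allow_pickle=True); cv2.imwrite("pics/w2.png",c["frame"])
E
```

```text
t: 4.8
tool_pos: [0.486, -0.0355, 0.139]
orientation: [1.57, 0.926, -1.568]
force: [-0.5, 0.5, -1.5]
opening: 0.0276
pos [486.  -35.5 139. ] t 4.8 F [-0.54  0.53 -1.49] open 27.6
toolY [ 0.876 -0.483  0.001] toolZ [-0.483 -0.876 -0.   ]
shift mm [  18.9  -99.8 -213.1] turn rad [-0.001 -0.    -0.001]
```

View pics/w2.png

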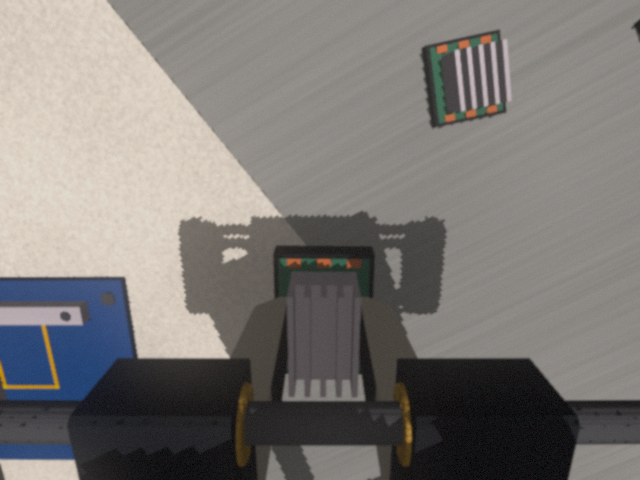

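The module is held square, with its far edge at row 247 and columns 275–373. Next I carry it over the plate.

```bash
python3 -m inch '[[[0,-0.01,-0.02,0,0,0,0],[0,-0.017,-0.035,0,0,0,0],[0,-0.017,-0.035,0,0,0,0],[0,-0.017,-0.035,0,0,0,0],[0,-0.017,-0.035,0,0,0,0],[0,-0.015,-0.033,0,0,0,0],[0,-0.005,-0.015,0,0,0,0],[0,0,0,0,0,0,0]]]' 30
python3 - <<'E'
from h import *
delta(.5015,.1993,.09,-28.8)
for n in("wrist","top"):
    c=optics.read_camera(n); np.save(n+"3.npy",c,allow_pickle=True)
    f=c["frame"]
    if n=="top": f=cv2.resize(f[210:340,190:340],None,fx=4,fy=4,interpolation=cv2.INTER_CUBIC)
    cv2.imwrite(f"pics/{n}3.png",f)
w=np.load("w2.npy",allow_pickle=True).item()
print(ray(w,[(275,247),(373,247)],.139-.0374+.012)*1000)
E
```

```text
t: 5.65
tool_pos: [0.4967, 0.2014, 0.1353]
orientation: [1.553, 0.94, -1.56]
force: [0.8, 0.5, -2.1]
opening: 0.0275
pos [496.7 201.4 135.3] t 5.65 F [ 0.77  0.5  -2.08] open 27.5
toolY [ 0.885 -0.466 -0.002] toolZ [-0.466 -0.885  0.003]
shift mm [45.3  5.3 -0.5] turn rad [0.018 0.003 0.002]
[[522.30206286 -31.34107615]
 [501.86903299 -68.4061198 ]]
```

View pics/wrist3.png

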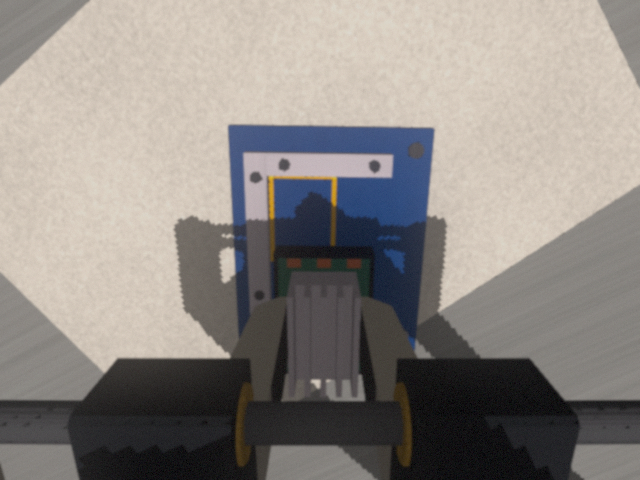

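The wrist view shows the stops' corner with the outline's outer top corners at about (269,177) and (338,177). The module hangs about 25 mm short of the seat and about 10 mm to the right of it.

Run:
```python
from h import *
c=np.load("wrist3.npy",allow_pickle=True).item()
f=c["frame"]; h=cv2.cvtColor(f,cv2.COLOR_BGR2HSV).astype(int)
y=(h[...,0]>10)&(h[...,0]<35)&(h[...,1]>110); y[:150]=0;y[245:]=0;y[:,:250]=0;y[:,350:]=0
v,u=np.nonzero(y); 
for r in (200,210,220,230): k=u[v==r]; print(r,k.min(),k.max())
for q in (285,300,320): k=v[u==q]; k=k[k<190]; print(q,k.min(),k.max())
P=ray(c,[(269,176.5),(338,176.5)],.008)*1000
d=P[1]-P[0]; print(P, np.linalg.norm(d), "yaw",np.degrees(np.arctan2(d[1],d[0]))+90)
a=np.radians(-28.8); X=np.array([np.cos(a),np.sin(a)]);Y=np.array([-X[1],X[0]])
print("corner",P[0],"seat",P.mean(0)-30*X, P[0]-30*X-22*Y)
s,M=state(); 
for p in (P[0]-30*X-22*Y,(518,204.)):
  e=p-s["tool_pos"][:2]*1000; print("to seat jig x,y",e@X,e@Y)
```

```text
200 269 335
210 269 334
220 270 334
230 270 334
285 177 178
300 177 178
320 177 178
[[553.00266868 211.43926528]
 [532.1101533  171.8570953 ]] 44.75762928101858 yaw -27.82627648922282
corner [553.00266868 211.43926528] seat [516.26721059 206.10079051] [516.11488745 206.61312854]
to seat jig x,y 13.622632157242668 15.686951457432684
to seat jig x,y 16.533453153970004 14.305209361796551
```

```bash
python3 -m inch '[[[0.03,0,0,0.012,0.003,0.002,0],[0.03,0,0,0,0,0,0],[0.015,0,0,0,0,0,0],[0,0,0,0,0,0,0]]]' 30
python3 -c "
from h import *
delta(.517,.205,.0454,-28.6)"
```

```text
t: 6.15
tool_pos: [0.4975, 0.1946, 0.0587]
orientation: [1.567, 0.927, -1.567]
force: [-0.6, 0.1, -1.0]
opening: 0.0276
pos [497.5 194.6  58.7] t 6.15 F [-0.57  0.09 -0.95] open 27.6
toolY [ 0.878 -0.479  0.002] toolZ [-0.479 -0.878  0.001]
shift mm [ 13.3  12.1 -18.5] turn rad [-0.001  0.001 -0.002]
```

```bash
python3 -m inch '[[[0.006,0,0,0,0,0,0],[0.004,0,0,0,0,0,0],[0.003,0,0,0,0,0,0],[0,0,0,0,0,0,0]]]' 30
python3 -c "
from h import *
delta(.517,.205,.0454,-28.6)"
```

```text
t: 6.55
tool_pos: [0.4992, 0.1926, 0.0472]
orientation: [1.57, 0.925, -1.565]
force: [-0.6, -0.5, -1.3]
opening: 0.0276
pos [499.2 192.6  47.2] t 6.55 F [-0.6  -0.45 -1.31] open 27.6
toolY [ 0.877 -0.481  0.004] toolZ [-0.481 -0.877 -0.   ]
shift mm [  1.8   9.7 -19.5] turn rad [-0.003 -0.    -0.004]
```

```bash
python3 -m inch '[[[0.002,0,0,-0.003,0,-0.004,0],[0.001,0,0,0,0,0,0],[0,0,0,0,0,0,0]]]' 30
python3 -c "
from h import *
delta(.517,.205,.0454,-28.6)"
```

```text
t: 6.85
tool_pos: [0.5006, 0.1931, 0.0458]
orientation: [1.569, 0.931, -1.563]
force: [-0.3, -0.9, -1.5]
opening: 0.0279
pos [500.6 193.1  45.8] t 6.85 F [-0.26 -0.92 -1.49] open 27.9
toolY [ 0.879 -0.478  0.002] toolZ [-0.478 -0.879 -0.003]
shift mm [  0.4   8.7 -18.3] turn rad [ 0.001 -0.003 -0.002]
```

```bash
python3 -m inch '[[[0.002,0,0,0,0,0,0],[0.001,0,0,0,0,0,0],[0,0,0,0,0,0,0]]]' 30
python3 -c "
from h import *
delta(.517,.205,.0454,-28.6)"
```

```text
t: 7.15
tool_pos: [0.5028, 0.1939, 0.0457]
orientation: [1.572, 0.929, -1.558]
force: [-0.4, 0.0, -2.0]
opening: 0.0276
pos [502.8 193.9  45.7] t 7.15 F [-0.42  0.05 -2.03] open 27.6
toolY [ 0.879 -0.477  0.005] toolZ [-0.477 -0.879 -0.006]
shift mm [  0.4   7.2 -16.5] turn rad [ 0.002 -0.006 -0.005]
```

```bash
for i in 1; do python3 -m inch '[[[0.004,0,0,0,-0.006,-0.005,0],[0.002,0,0,0,0,0,0]]]' 30; done
python3 -c "
from h import *
delta(.517,.205,.0454,-28.6)"
```

```text
t: 7.35
tool_pos: [0.5065, 0.1952, 0.0452]
orientation: [1.571, 0.929, -1.559]
force: [-1.4, -0.6, 5.3]
opening: 0.0279
pos [506.5 195.2  45.2] t 7.35 F [-1.36 -0.64  5.3 ] open 27.9
toolY [ 0.879 -0.477  0.005] toolZ [-0.477 -0.879 -0.005]
shift mm [ -0.1   4.5 -13.6] turn rad [ 0.002 -0.005 -0.005]
```

```bash
python3 -m inch '[[[0,0,-0.004,0,0,0,0],[0.001,0,-0.003,0,0,0,0],[0,0,0,0,0,0,0]]]' 30
python3 -c "
from h import *
delta(.517,.205,.0454,-28.6)"
```

```text
t: 7.65
tool_pos: [0.5111, 0.2019, 0.0452]
orientation: [1.572, 0.928, -1.557]
force: [0.8, 0.5, 1.1]
opening: 0.0279
pos [511.1 201.9  45.2] t 7.65 F [0.75 0.46 1.12] open 27.9
toolY [ 0.879 -0.477  0.007] toolZ [-0.477 -0.879 -0.006]
shift mm [-0.1  3.7 -5.5] turn rad [ 0.002 -0.006 -0.007]
```

```bash
python3 -m inch '[[[0.001,0,-0.002,0,-0.005,-0.006,0],[0.001,0,-0.001,0,0,0,0]]]' 30
python3 -c "
from h import *
delta(.517,.205,.0454,-28.6)"
```

```text
t: 7.85
tool_pos: [0.514, 0.2048, 0.0451]
orientation: [1.567, 0.93, -1.562]
force: [-3.3, -1.1, 11.6]
opening: 0.0278
pos [514.  204.8  45.1] t 7.85 F [-3.33 -1.15 11.55] open 27.8
toolY [ 0.879 -0.477  0.003] toolZ [-0.477 -0.879 -0.001]
shift mm [-0.2  2.5 -1.6] turn rad [ 0.002 -0.001 -0.003]
```

```bash
python3 -m inch '[[[-0.0003,0,-0.002,0,0,0,0],[0,0,-0.002,0,0,0,0]]]' 30
python3 - <<'E'
from h import *
delta(.517,.205,.0454,-28.6)
c=optics.read_camera("wrist"); cv2.imwrite("pics/w4.png",cv2.resize(c["frame"][200:440,180:500],None,fx=2.5,fy=2.5)); np.save("w4.npy",c,allow_pickle=True)
E
```

```text
t: 8.05
tool_pos: [0.5153, 0.2073, 0.0452]
orientation: [1.564, 0.929, -1.565]
force: [-9.1, -13.3, 15.8]
opening: 0.0278
pos [515.3 207.3  45.2] t 8.05 F [ -9.12 -13.28  15.84] open 27.8
toolY [ 0.879 -0.476  0.002] toolZ [-0.476 -0.879  0.002]
shift mm [-0.1  2.6  1.2] turn rad [ 0.003  0.002 -0.002]
```

View pics/w4.png

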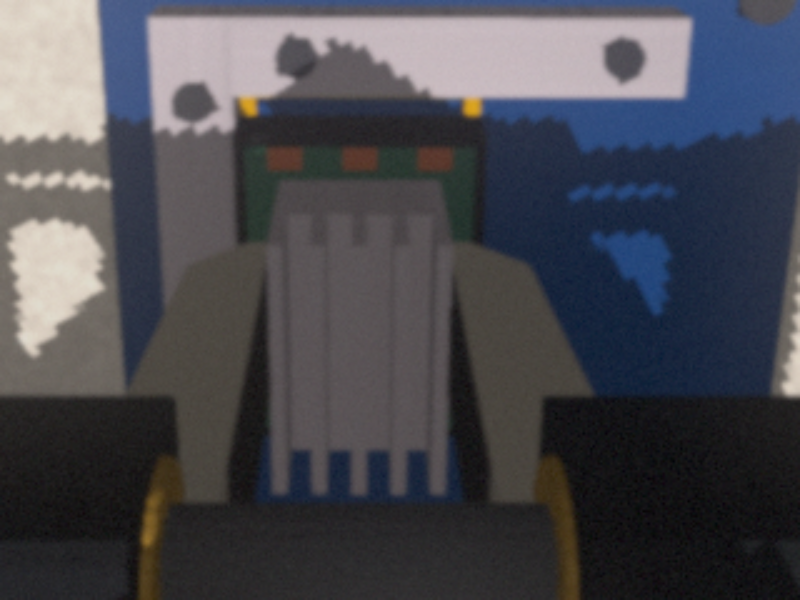

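The left edge is on the long stop, at about column 237. A gap of about 17 px, or 3 mm, is left to the end stop (row 115 against row 98).

```bash
python3 -m inch '[[[-0.0005,0.002,-0.0005,0,0,0,0],[-0.0003,0.001,-0.0005,0,0,0,0]]]' 30
python3 -c "
from h import *
delta(.517,.205,.0454,-28.6)
s,M=state();print('tool F',M.T@s['force'])"
```

```text
t: 8.3
tool_pos: [0.5172, 0.2063, 0.0453]
orientation: [1.56, 0.929, -1.568]
force: [-3.8, -2.5, 5.8]
opening: 0.0279
pos [517.2 206.3  45.3] t 8.3 F [-3.78 -2.5   5.79] open 27.9
toolY [ 0.879 -0.476 -0.   ] toolZ [-0.476 -0.879  0.005]
shift mm [-0.1  0.4  1.2] turn rad [0.003 0.005 0.   ]
tool F [-5.7667139  -2.1359002   4.02539785]
```

```bash
python3 -m inch '[[[0,0.0015,-0.0007,0,0.004,0,0],[0,0.001,-0.0007,0,0,0,0]]]' 30
python3 -c "
from h import *
delta(.517,.205,.0454,-28.6)
s,M=state();print('tool F',M.T@s['force'])"
```

```text
t: 8.5
tool_pos: [0.5185, 0.2056, 0.0453]
orientation: [1.56, 0.932, -1.57]
force: [-6.2, -3.7, 10.3]
opening: 0.0277
pos [518.5 205.6  45.3] t 8.5 F [-6.25 -3.73 10.26] open 27.7
toolY [ 0.879 -0.476 -0.003] toolZ [-0.476 -0.879  0.005]
shift mm [-0.1 -1.   1.2] turn rad [0.003 0.005 0.003]
tool F [-10.21598293  -3.74996065   6.30257918]
```

```bash
python3 -m inch '[[[-0.0005,0.001,-0.0005,0,0.003,0.003,0],[-0.0002,0.001,-0.0007,0,0,0,0]]]' 30
python3 -c "
from h import *
delta(.517,.205,.0454,-28.6)
s,M=state();print('tool F',M.T@s['force'])"
```

```text
t: 8.7
tool_pos: [0.5194, 0.2051, 0.0453]
orientation: [1.56, 0.932, -1.569]
force: [-6.0, -4.6, 8.1]
opening: 0.0276
pos [519.4 205.1  45.3] t 8.7 F [-6.04 -4.58  8.06] open 27.6
toolY [ 0.879 -0.476 -0.002] toolZ [-0.476 -0.879  0.004]
shift mm [-0.1 -2.1  1.2] turn rad [0.003 0.004 0.002]
tool F [-8.02095183 -3.14965443  6.94089952]
```

```bash
python3 -m inch '[[[-0.0005,0.0012,-0.0005,0,0,0,0],[-0.0002,0.0012,-0.0007,0,0,0,0]]]' 30
python3 -c "
from h import *
delta(.517,.205,.0454,-28.6)
s,M=state();print('tool F',M.T@s['force'])"
```

```text
t: 8.9
tool_pos: [0.5208, 0.2044, 0.0454]
orientation: [1.557, 0.932, -1.572]
force: [-6.5, -4.1, 8.9]
opening: 0.0278
pos [520.8 204.4  45.4] t 8.9 F [-6.53 -4.11  8.87] open 27.8
toolY [ 0.88  -0.476 -0.004] toolZ [-0.476 -0.88   0.007]
shift mm [ 0.  -3.6  1.3] turn rad [0.003 0.007 0.004]
tool F [-8.80353452 -3.82323951  6.78693208]
```

Run:
```python
from h import *
c=optics.read_camera("wrist"); cv2.imwrite("pics/w5.png",cv2.resize(c["frame"][200:440,180:500],None,fx=2.5,fy=2.5)); np.save("w5.npy",c,allow_pickle=True)
```

```text
(no output)
```

View pics/w5.png

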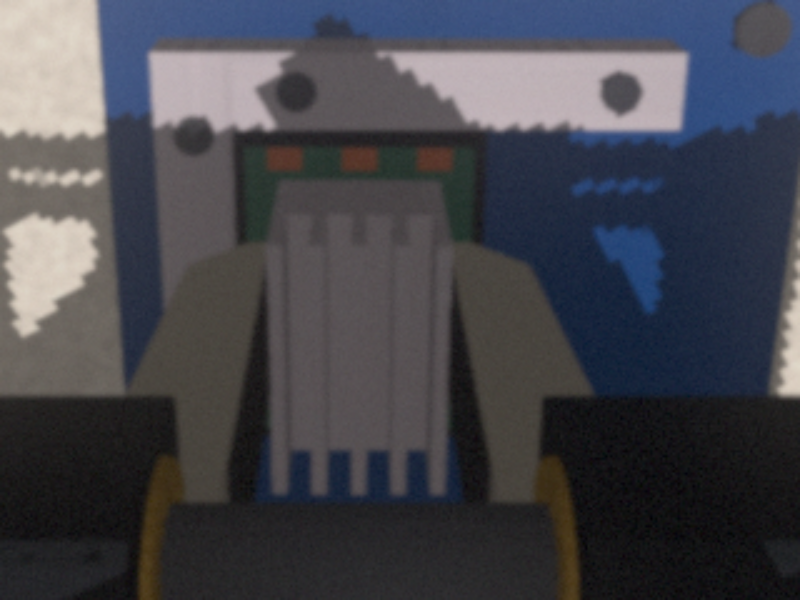

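The board's front edge is now at the end stop (row 133 against row 131), so contact should be very close. I'll keep nudging.

```bash
python3 -m inch '[[[-0.0004,0.001,-0.0005,0,0.006,0.004,0],[-0.0004,0.0012,-0.0006,0,0,0,0]]]' 30
python3 -c "
from h import *
delta(.517,.205,.0454,-28.6)
s,M=state();print('tool F',M.T@s['force'])"
```

```text
t: 9.15
tool_pos: [0.5211, 0.2042, 0.0454]
orientation: [1.559, 0.934, -1.57]
force: [-9.5, -1.0, 8.3]
opening: 0.0278
pos [521.1 204.2  45.4] t 9.15 F [-9.49 -0.95  8.27] open 27.8
toolY [ 0.88  -0.476 -0.005] toolZ [-0.476 -0.88   0.004]
shift mm [ 0.1 -4.   1.2] turn rad [0.003 0.004 0.005]
tool F [-8.21068443 -7.93329469  5.38661488]
```

```bash
python3 -m inch '[[[-0.0004,0.0013,-0.0008,0,0.002,0.003,0],[-0.0004,0.0014,-0.001,0,0,0,0]]]' 30
python3 - <<'E'
from h import *
for i in range(8):
    if i: c=optics.read_camera("wrist")
    s,M=state();print(round(s['t'],2),'tool F',(M.T@s['force']).round(1),(s['tool_pos']*1000).round(2))
delta(.517,.205,.0454,-28.6)
cv2.imwrite("pics/w6.png",cv2.resize(c["frame"][200:440,180:500],None,fx=2.5,fy=2.5))
E
```

```text
t: 9.35
tool_pos: [0.5212, 0.2042, 0.0454]
orientation: [1.556, 0.936, -1.574]
force: [-11.0, -3.8, 10.3]
opening: 0.0278
9.35 tool F [-10.2  -7.9   8.7] [521.17 204.19  45.43]
9.4 tool F [-10.7  -7.9   7.6] [521.21 204.17  45.45]
9.45 tool F [-10.5  -8.1   6.7] [521.22 204.17  45.45]
9.5 tool F [-10.3  -8.7   8.1] [521.24 204.19  45.48]
9.55 tool F [-9.9 -7.7  7.7] [521.2  204.18  45.43]
9.6 tool F [-10.1  -8.2   6.9] [521.23 204.19  45.47]
9.65 tool F [-10.7  -7.2   8.8] [521.21 204.17  45.46]
9.7 tool F [-10.2  -8.1   8.1] [521.24 204.19  45.47]
pos [521.2 204.2  45.5] t 9.7 F [-10.85  -3.27  10.27] open 27.4
toolY [ 0.88  -0.476 -0.007] toolZ [-0.476 -0.88   0.007]
shift mm [ 0.1 -4.1  1.3] turn rad [0.003 0.007 0.007]
```

View pics/w6.png

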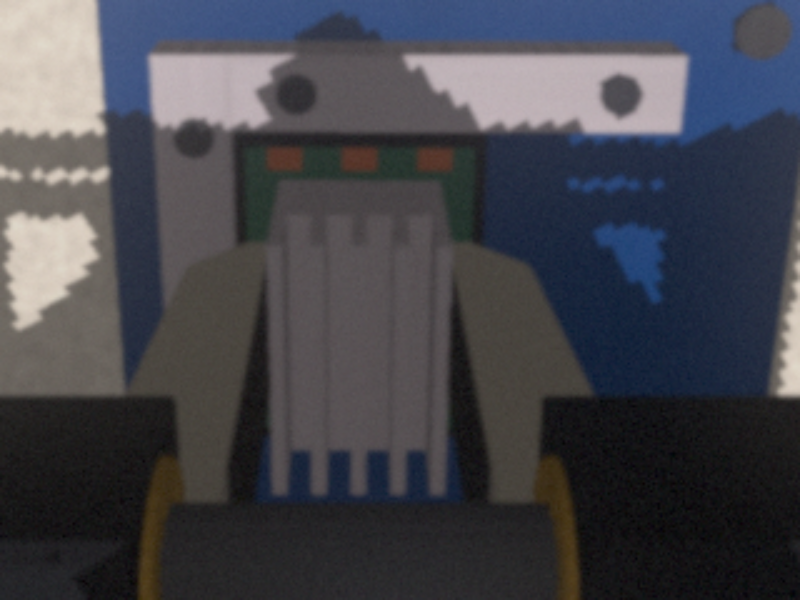

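The board is against the end stop along its full width (row 133) and against the long stop (column 238). It is square, with no gap visible at either stop. The forces are steady, so I'm handing in.

```bash
python3 -c "
from plant import workorder
print(workorder.close_job())"
```

```text
the job is handed in; nothing more can be done
None
```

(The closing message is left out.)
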